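# Weigh a turned hub on the sliding-poise balance

## Robot

A 7-joint arm with a two-finger parallel gripper is mounted at the origin on the work surface. World frame = base frame: x ahead of the robot, y to its left, z up, the work surface at z = 0. Lengths are in m, angles in degrees, forces in N, time in s.
With the tool pointing down it reaches from about 0.425 to 0.875 m from the base axis. Payload 4.7 kg.
Tool frame: the origin (TCP) lies at the very end of the fingers, on their centre line; the grasp point (between the pads) lies 19 mm behind it; z points along the fingers, y is the line along which they close (so a half turn about z gives the same grasp; the last joint's range is limited). The gripper opens to 87 mm and grips with 3 to 60 N. Pads are 19 mm wide; open, the fingers measure 117 mm over their backs; the gripper's body (75 mm by 190 mm) begins 51 mm behind the grasp point.
Start: joints at [72.027, 18.392, -4.016, 83.108, 1.295, 78.541, -3.26], TCP at [0.209, -0.615, 0.187] pointing down, gripper open.
Joint ranges: [-163.93, 163.93], [-17.29, 119.83], [-79.2, 71.16], [3.27, 140.29], [-89.18, 269.18], [5.43, 117.66], [-154.24, 154.24]. Speed limits (degrees/s): [147.25, 147.25, 180, 180, 180, 180, 180].

## Interface

Orientations are given as [roll, pitch, yaw] about the fixed x, y, z axes, in that order (R = Rz(yaw) Ry(pitch) Rx(roll)).
In Python, from cell import get_obs, eyes, env gives the robot as it stands.
- The arm moves only by the tool servo_tool, never from a script. Its argument "series" is a list that holds one entry, the list of rows, each a list of 7 numbers: the shift along the tool's x, y, z in units of 300 mm (1.0 is 300 mm), then the turn, a rotation vector about the tool's x, y, z in units of pi rad (1.0 is pi rad), then the opening, from 0 (shut) to 1 (fully open). In form: [[[tx, ty, tz, wx, wy, wz, gripper], ...]]. A call has 1 to 12 rows; each row is the pose to reach, as a shift and turn from the pose commanded when the call began, along the tool's axes at that moment, turning the shorter way round; what a row does not reach only later rows make up. A row lasts 1/12 s, in which the tool goes at most 41.7 mm and 7.16 degrees, less where a joint would pass 70% of its speed; a pose out of reach is approached as far as the arm can. A call with a number of a shift or a turn outside -1 to 1 is refused whole. A call with a gripper value outside its range is refused whole. The fingers move at their own pace and stop on an object; "grip_force" is the grip in N (left out, the last holds). Time passes only in rows, so rows that repeat a pose let the fingers close. It gives the time, the measured TCP pose, the force, the opening and the grip force at its end, in the units of the state.
- get_obs(): the state, without advancing time (a new reading comes with each control period).
- eyes.read_camera(name): name is "scene" or "top"; returns a dict with "frame" (384x512x3 uint8, red, green, blue), "depth" (384x512 float32, m along the optical axis (not along the pixel's ray), 0 where there is no reading), "fx", "fy", "cx", "cy" (pixels), "origin" and "rotation" of the camera in the world. Camera axes: x right, y down, z forward; pixel columns grow to the right and rows downward; lengths in m; the calibration is good to about 2 mm. A picture is of the moment at which its call begins.
- env.sign_off(): hands the job in; it is judged then, once.
The state is a dict: "time_s": time; "qpos": joint angles; "joint_velocities": joint speeds; "effort": joint torques, N m; "tool_pos": TCP position; "tool_rot": TCP orientation; "force": force on the tool from outside, world axes, zero at the start; "wrist_torque": the same for the moment, N m; "grip_width": finger opening in m; "grasp_force": force on a finger pad.
Only numpy, scipy, OpenCV 4.12 (cv2) and the standard library are available. Lean on these libraries where they do the work, as an engineer would, in place of code of your own. Each camera call takes 0.05 s, during which the arm holds its last target. There are 200 camera calls.

## Task

Stand the turned steel hub upright in the pan of the beam balance, let go of it, then slide the poise along the beam until the freed beam rests level, with its pointer at the index mark. Handle the balance gently, because its sprung pivot is delicate: never press it down hard, lift it hard or drop the hub on it. Leave the other things on the bench where they are.

Things in the scene. Friction and masses are not known exactly. Their poses are not given: they have to be found in the camera images.
- balance: Grey beam balance, fixed. Origin under the centre of its base (110 x 200 x 18 mm). y runs along the beam towards the pan, x across it, z up. The beam's pivot, 130 mm above the origin, rides in a sprung bearing between cheeks 46 mm apart overall and 141 mm high. An index post (8 x 14 mm, 143 mm high, at x +30, y -205 mm) marks the pointer's height when level.
- bearing (a joint): Vertical give of the sprung pivot bearing, m, about 0 at the start, positive = pivot pressed down, about 1 mm for each 4 N pressed down on (or lifted off) the beam, poise or pan; the hub's weight makes it about 0.0005 to 0.001. More than 0.006 down or up (24 N) is rough handling; so is pressing the hub on the pan with over 25 N. Squeezing the fin does not count.
- beam (a joint): Beam angle, rad. 0 = level, positive = pan end down, negative = poise end down; stops at -0.12 and +0.12. Weakly sprung to level and damped, settles in about 2 s. Once loaded and off the stops it falls by about 0.005 to 0.009 rad per mm that the poise slides out. Starts on the stop, poise end down. Touching poise or beam holds it and falsifies the reading.
- poise (a joint): Place of the poise on the beam, m. 0 = inner end of travel (poise centre 30 mm from the pivot); grows as it slides away from the pan, up to 0.125 (155 mm from the pivot). About 2.5 N along the beam overcomes its friction; it stays where it is left. Starts at 0 to 0.018; balance lies between 0.03 and 0.115, depending on the hub's unknown mass.
- pan (a point): Centre of the flat floor of the round steel pan, rigid on the beam's +y end, 130 mm from the pivot, tilting with the beam. Inner diameter 68 mm, outer 76 mm, rim 9 mm above its floor. Axes as the balance's, tilted with the beam: y along the beam, away from the poise; z normal to the floor.
- fin (a point): Centre of the top of the upright fin of the steel poise (0.4 kg). Fin 14 mm thick along the beam (y), 30 mm wide across it (x), rising 39 mm above the poise's block, which is 38 mm across, 34 mm along the beam and 34 mm high and straddles the beam. Axes as the balance's, tilted with the beam.
- hub: The load: a plain turned steel hub, flange 52 mm in diameter and 14 mm high, neck 30 mm in diameter, 60 mm high in all. Origin at the centre of its underside, z along its axis. 0.22 to 0.39 kg, unknown. Stands upright on the bench left of, right of or in front of the balance; a plain cylinder and a V-block take the other two places.
- plug: Bystander: plain steel cylinder, 40 mm in diameter, 55 mm high, origin under its centre.
- vblock: Bystander: dark steel V-block, 50 x 50 x 44 mm, origin under its centre.
- ringgauge: Bystander: steel ring 72 mm in diameter, 20 mm high.
- gaugecase: Bystander: closed wooden case, 90 x 140 x 32 mm.
- wrench: Bystander: wrench 150 mm long, lying flat.
- mouse: Bystander: black computer mouse, 100 x 58 x 30 mm.
- driver: Bystander: screwdriver 170 mm long, lying flat.
Things that resemble listed ones, but are neither listed nor needed, are in the scene too. Leave any yellow look-alike of the hub alone.

How it is judged (in metres and radians):
On the way, in this order (a step that is already met when the one before it is completed fails the run):
1. the hub stands flat in the pan and is let go (horizontal distance between hub and pan below 0.016 m and z of hub in the frame of pan between -0.005 and 0.005 m and angle between the z axis of hub and the z axis of pan, either way round below 0.08 rad and contact force between the fingers and hub below 0.1 N), for 0.3 s.
2. the freed beam rests level with the hub in the pan (horizontal distance between hub and pan below 0.016 m and z of hub in the frame of pan between -0.005 and 0.005 m and angle between the z axis of hub and the z axis of pan, either way round below 0.08 rad and value of joint beam between -0.02 and 0.02 rad and velocity of joint beam between -0.03 and 0.03 rad/s and contact force between the fingers and balance below 0.1 N), for 0.5 s.
At the end, for the whole second after the job is handed in: The hub stands flat on the pan's floor inside its rim (centre within 16 mm of the pan's centre), nothing of the robot touches hub or balance, and the beam rests within 0.02 rad of level (all of step 2 and contact force between the fingers and hub below 0.1 N and linear speed of hub below 0.02 m/s).
It fails at once if the balance's bearing is pressed down or lifted by more than 6 mm, about 24 N (value of joint bearing above 0.006 m or value of joint bearing below -0.006 m).
It fails at once if the hub is pressed or dropped on the balance with more than 25 N (contact force between hub and balance above 25 N).
It fails at once if another thing on the bench is moved by more than 30 mm (distance of any of plug, vblock, ringgauge, gaugecase, wrench, mouse, driver from where it was at the start of the episode above 0.03 m).
It also fails if it takes over 72 s, if anything falls off the work surface, if the arm or the gripper's body presses on something with over 40 N, if the wrist force passes 120 N, or if a joint passes its speed limit or range.

## Working session

There is one attempt and no reset: what is moved stays moved. The work goes in short steps, Python scripts to look and compute and a tool call to move; the robot and the scene stay as the last step left them, time stands still between calls to the robot, and variables do not carry over. Pictures are saved under pics/ and viewed, at most 10 in all, crops included, and the job is handed in when it is done.

Besides the shell and the picture viewer there is one more tool, called after "Emit:" as name(argument=value, ...) on one line, values as JSON. servo_tool: Moves the arm, as the interface text tells. Shifts and turns lie within -1 to 1; 1 stands for 300 mm of shift or pi rad of turn. Its arguments: {"type":"object","properties":{"series":{"type":"array"},"grip_force":{"type":"number"}},"required":["series"]}

```bash
mkdir -p pics; ls
cat > h.py <<'E'
import numpy as np, cv2
from cell import get_obs, eyes, env
def cap(n, save=None):
    d=eyes.read_camera(n)
    if save: cv2.imwrite('pics/'+save,cv2.cvtColor(d['frame'],cv2.COLOR_RGB2BGR))
    return d
def pts(d):
    v,u=np.mgrid[0:384,0:512]; z=d['depth']
    c=np.stack([(u-d['cx'])/d['fx']*z,(v-d['cy'])/d['fy']*z,z],-1)
    P=c@np.array(d['rotation']).T+np.array(d['origin']); P[z<=0]=np.nan
    return P
E
python3 - <<'E'
from h import *
o=get_obs(); print(o['tool_pos'],o['tool_rot'],o['time_s'],o['force'])
for n in('top','scene'):
    d=cap(n,n+'0.png'); P=pts(d); np.savez(''+n+'0.npz',P=P,f=d['frame']); print(n,d['origin'],d['rotation'],d['fx'],(d['depth']>0).mean())
a=cv2.imread('pics/top0.png');b=cv2.imread('pics/scene0.png')
cv2.imwrite('pics/t.png',cv2.resize(a,(768,576),interpolation=2));cv2.imwrite('pics/s.png',cv2.resize(b,(768,576),interpolation=2))
E
```

```text
pics
[ 0.20900663 -0.61481216  0.18604661] [-1.79888725e+02  7.29676088e-03  1.87832267e+01] 0.0 [-0.41777228  1.08300336  0.2433129 ]Traceback (most recent call last):
  File "<stdin>", line 4, in <module>
  File "h.py", line 10, in pts
    P=c@np.array(d['rotation']).T+np.array(d['origin']); P[z<=0]=np.nan
      ~~~~~~~~~~~~~~~~~~~~~~~~~~~^~~~~~~~~~~~~~~~~~~~~~
ValueError: operands could not be broadcast together with shapes (384,512) (3,)
```

```bash
sed -i "s/c@np.array(d\['rotation'\]).T/c@rot(d['rotation']).T/" h.py
cat >> h.py <<'E'
from scipy.spatial.transform import Rotation as Ro
def rot(r):
    r=np.array(r); return r if r.shape==(3,3) else Ro.from_euler('xyz',r,degrees=True).as_matrix()
E
python3 - <<'E'
from h import *
for n in('top','scene'):
    d=cap(n,n+'0.png'); P=pts(d); np.savez(''+n+'0.npz',P=P,f=d['frame']); print(n,d['origin'],d['rotation'],d['fx'],d['cx'],d['cy'],(d['depth']>0).mean(), np.nanmedian(P[...,2]))
a=cv2.imread('pics/top0.png');b=cv2.imread('pics/scene0.png')
cv2.imwrite('pics/t.png',cv2.resize(a,(768,576),interpolation=2));cv2.imwrite('pics/s.png',cv2.resize(b,(768,576),interpolation=2))
E
```

```text
top [0.25469659 0.021431   1.59503074] [-168.6606196    -0.58979862  -88.8825654 ] 488.6038689440043 252.46920046897247 197.12743726881558 0.9960988362630209 -0.0017715670217111068
scene [ 1.20688992 -0.50239214  1.02366095] [-137.32094001    0.62137512   52.13865581] 444.98561256602915 255.4693424143974 188.9551383191174 0.9959360758463541 0.0010050328065440706
```

View pics/t.png

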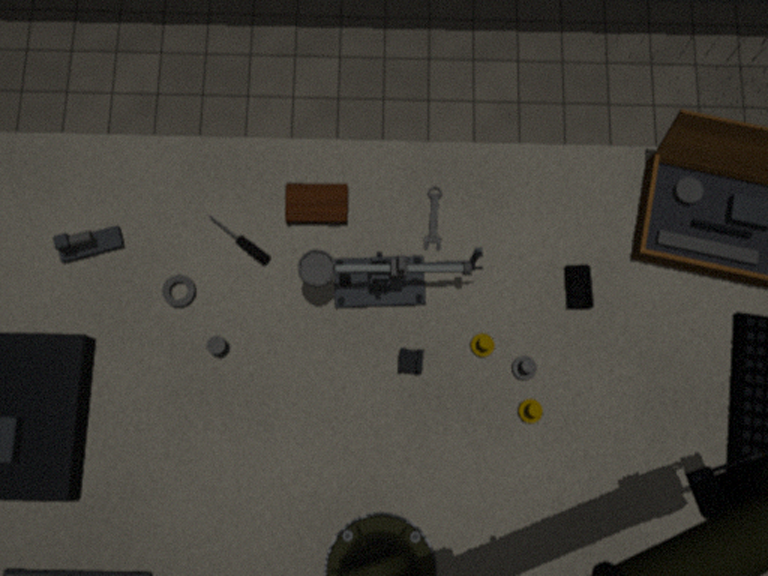

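View pics/s.png

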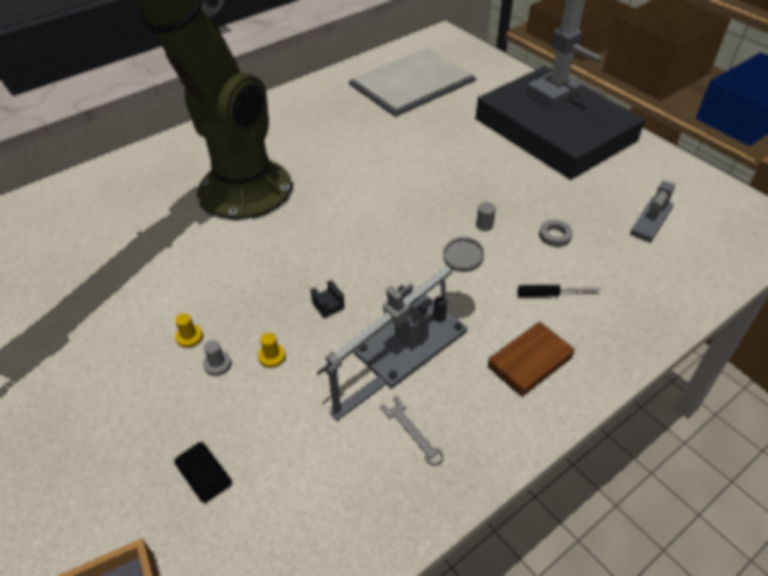

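Top view: grey hub at (349,245) native px, between two yellow look-alikes. Balance beam runs along image columns, pan at (212,179), fin at about (264,178). The V-block and plug lie nearer the robot. Now the measurements.

Run:
```python
from h import *
T=np.load('top0.npz');P=T['P'];f=T['f'].astype(int)
def box(u0,u1,v0,v1,zmin,zmax):
    q=P[v0:v1,u0:u1].reshape(-1,3); return q[(q[:,2]>zmin)&(q[:,2]<zmax)]
print('bench',np.nanmedian(P[210:240,290:310,2]), np.nanstd(P[210:240,290:310,2]))
for n,b in dict(hub=(335,366,230,258),ye1=(310,333,218,240),ye2=(342,364,264,285)).items():
    for zr in((.045,.075),(.006,.025)):
        q=box(*b,*zr); print(n,zr,len(q),np.round(np.median(q,0),4),np.round(q.min(0),3),np.round(q.max(0),3))
# balance: high points
q=box(190,330,155,205,.10,.25)
pan=q[q[:,1]>q[:,1].max()-.076]; print('pan',len(pan),pan.min(0),pan.max(0),np.median(pan,0))
A=np.c_[pan[:,:2],np.ones(len(pan))];print('plane',np.linalg.lstsq(A,pan[:,2],rcond=None)[0])
fin=q[q[:,2]>.165]; print('fin',len(fin),fin.min(0),fin.max(0),np.median(fin,0))
for y in np.arange(q[:,1].min(),q[:,1].max(),.02):
    s=q[(q[:,1]>=y)&(q[:,1]<y+.02)]; print(np.round(y,3),len(s),np.round(np.median(s,0),4),np.round(s.min(0),3),np.round(s.max(0),3))
b=box(218,290,165,208,.010,.028); r=cv2.minAreaRect(b[:,:2].astype(np.float32)*1000);print('base',r)
```

```text
bench -0.000777164431060462 0.003576137836010159
hub (0.045, 0.075) 77 [ 0.4192 -0.304   0.0583] [ 0.406 -0.319  0.047] [ 0.435 -0.291  0.068]
hub (0.006, 0.025) 134 [ 0.4142 -0.2968  0.0124] [ 0.382 -0.359  0.006] [ 0.465 -0.261  0.022]
ye1 (0.045, 0.075) 77 [ 0.4675 -0.2143  0.0586] [ 0.454 -0.23   0.046] [ 0.482 -0.201  0.068]
ye1 (0.006, 0.025) 119 [ 0.4601 -0.2071  0.012 ] [ 0.442 -0.251  0.006] [ 0.505 -0.189  0.025]
ye2 (0.045, 0.075) 82 [ 0.3284 -0.3162  0.059 ] [ 0.314 -0.332  0.045] [ 0.341 -0.301  0.066]
ye2 (0.006, 0.025) 122 [ 0.3243 -0.3072  0.0132] [ 0.3   -0.343  0.006] [ 0.36  -0.281  0.024]
pan 504 [0.559874   0.09955628 0.13354292] [0.6339465  0.17442733 0.17364064] [0.59841376 0.13944099 0.15453296]
plane [-0.01342047  0.13409362  0.14422128]
fin 78 [ 0.56279795 -0.03874849  0.16512476] [0.63098176 0.17442733 0.18851097] [ 0.60419663 -0.0270025   0.17781   ]
-0.202 50 [ 0.6409 -0.192   0.1291] [ 0.614 -0.202  0.101] [ 0.653 -0.182  0.147]
-0.182 47 [ 0.6132 -0.1691  0.1172] [ 0.602 -0.18   0.102] [ 0.627 -0.162  0.124]
-0.162 33 [ 0.6129 -0.1533  0.115 ] [ 0.605 -
[... 674 characters left out ...]
  0.018 0.144]
0.018 64 [0.6042 0.0242 0.1363] [0.581 0.018 0.104] [0.637 0.036 0.144]
0.038 34 [0.6027 0.0483 0.1405] [0.596 0.039 0.13 ] [0.611 0.058 0.145]
0.058 30 [0.6013 0.0682 0.1419] [0.594 0.06  0.136] [0.609 0.076 0.146]
0.078 41 [0.5996 0.0879 0.1446] [0.593 0.079 0.107] [0.607 0.097 0.152]
0.098 90 [0.5981 0.1116 0.1518] [0.569 0.1   0.134] [0.625 0.118 0.164]
0.118 152 [0.5991 0.1286 0.1526] [0.56  0.118 0.145] [0.634 0.138 0.169]
0.138 165 [0.599  0.1482 0.1552] [0.56  0.138 0.144] [0.634 0.158 0.17 ]
0.158 97 [0.5966 0.1658 0.1583] [0.565 0.159 0.148] [0.627 0.174 0.174]
base ((615.6503295898438, 0.30220794677734375), (131.39927673339844, 222.6740264892578), 3.360685110092163)
```

Emit:
servo_tool(series=[[[0.2,-0.15,0.02,0,0,-0.08,1],[0.4,-0.3,0.04,0,0,-0.16,1],[0.6,-0.45,0.05,0,0,-0.24,0.7],[0.8,-0.6,0.07,0,0,-0.32,0.7],[0.9,-0.7,0.08,0,0,-0.37,0.7],[1.0,-0.755,0.087,0,0,-0.412,0.7],[1.0,-0.755,0.087,0,0,-0.412,0.7],[1.0,-0.755,0.087,0,0,-0.412,0.7],[1.0,-0.755,0.087,0,0,-0.412,0.7],[1.0,-0.755,0.087,0,0,-0.412,0.7],[1.0,-0.755,0.087,0,0,-0.412,0.7],[1.0,-0.755,0.087,0,0,-0.412,0.7]]], grip_force=15)

```text
time_s: 1.15
tool_pos: [0.4207, -0.3034, 0.1608]
tool_rot: [-180.0, 0.0, 93.1]
force: [0.3, -1.4, 0.1]
grip_width: 0.0608
grasp_force: 0.0
```

```bash
cat >> h.py <<'E'
def to(p,rpy):
    "row (tool axes, units) from measured pose to world pose"
    o=get_obs(); R=Ro.from_euler('xyz',o['tool_rot'],degrees=True); G=Ro.from_euler('xyz',rpy,degrees=True)
    s=R.inv().apply(np.array(p)-o['tool_pos'])/.3; w=(R.inv()*G).as_rotvec()/np.pi
    return np.round(np.r_[s,w],4)
def st():
    o=get_obs(); print(round(o['time_s'],2),np.round(o['tool_pos'],4),np.round(o['tool_rot'],2),'F',np.round(o['force'],1),'w',round(o['grip_width'],4),'g',np.round(o['grasp_force'],1))
E
python3 - <<'E'
from h import *
st(); print(to([.42,-.304,.022],[180,0,93]))
d=cap('top'); P=pts(d); q=P[230:258,335:366].reshape(-1,3); q=q[(q[:,2]>.05)&(q[:,2]<.068)]; print(len(q),np.median(q,0))
d=cap('scene'); g=cv2.cvtColor(d['frame'],6); R=rot(d['rotation']);o=np.array(d['origin'])
# predicted hub top centre in scene, and depth points there
P=pts(d); m=(abs(P[...,0]-.42)<.03)&(abs(P[...,1]+.304)<.03)&(P[...,2]>.052)&(P[...,2]<.068); q=P[m]; print(len(q),q.mean(0),q.min(0),q.max(0))
E
```

```text
1.15 [ 0.4207 -0.3034  0.1608] [-179.97    0.     93.13] F [ 0.3 -1.4  0.1] w 0.0608 g 0.0
[-1.900e-03 -2.100e-03  4.628e-01 -2.000e-04  0.000e+00  7.000e-04]
72 [ 0.41934998 -0.30550033  0.05914834]
94 [ 0.42743741 -0.30415965  0.05969646] [ 0.40977306 -0.31837368  0.05241226] [ 0.44017438 -0.28916062  0.06438017]
```

Emit:
servo_tool(series=[[[0,0,0.12,0,0,0,0.7],[0,0,0.24,0,0,0,0.7],[0,0,0.34,0,0,0,0.7],[0,0,0.42,0,0,0,0.7],[0,0,0.455,0,0,0,0.7],[0,0,0.455,0,0,0,0.7],[0,0,0.455,0,0,0,0.2],[0,0,0.455,0,0,0,0.2],[0,0,0.455,0,0,0,0.2],[0,0,0.455,0,0,0,0.2],[0,0,0.455,0,0,0,0.2],[0,0,0.455,0,0,0,0.2]]], grip_force=15)

```text
time_s: 2.25
tool_pos: [0.4207, -0.3047, 0.0252]
tool_rot: [180.0, 0.1, 92.9]
force: [-0.9, 0.6, 0.9]
grip_width: 0.0285
grasp_force: 0.0
```

Run:
```python
from h import *
st(); print(to([.42,-.304,.27],[180,0,93]))
```

```text
2.25 [ 0.4207 -0.3047  0.0252] [1.7996e+02 6.0000e-02 9.2940e+01] F [-0.9  0.6  0.9] w 0.0285 g 0.0
[ 1.700e-03 -1.600e-03 -8.158e-01  2.000e-04  3.000e-04 -4.000e-04]
```

Emit:
servo_tool(series=[[[0,0,0,0,0,0,0.1],[0,0,0,0,0,0,0.1],[0,0,0,0,0,0,0.1]]], grip_force=15)

```text
time_s: 2.5
tool_pos: [0.4212, -0.3046, 0.0251]
tool_rot: [179.9, 0.0, 93.0]
force: [-0.2, 0.3, -0.8]
grip_width: 0.0116
grasp_force: 0.0
```

Run:
```python
from h import *
st(); d=cap('top');P=pts(d)
cv2.imwrite('pics/a.png',cv2.resize(d['frame'][200:290,290:410,::-1],(600,450),interpolation=2))
```

```text
2.5 [ 0.4212 -0.3046  0.0251] [1.7992e+02 5.0000e-02 9.2950e+01] F [-0.2  0.3 -0.8] w 0.0116 g 0.0
```

Run:
```python
from h import *
d=cap('scene')
cv2.imwrite('pics/b.png',cv2.resize(d['frame'][170:290,80:240,::-1],(800,600),interpolation=2))
```

```text
(no output)
```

View pics/b.png

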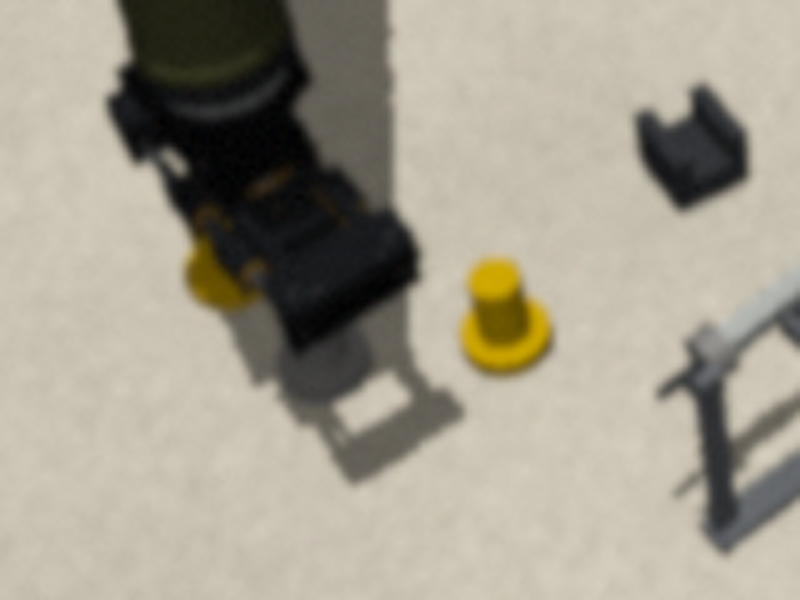

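The view shows the gripper over the hub's flange (crop (325,370)), still upright, but the fingers report nothing held. I'll raise the tool and look again.

Emit:
servo_tool(series=[[[0,0,0,0,0,0,0.7],[0,0,0,0,0,0,0.7],[0,0,0,0,0,0,0.7],[0,0,0,0,0,0,0.7],[0,0,0,0,0,0,0.7],[0,0,-0.1,0,0,0,0.7],[0,0,-0.2,0,0,0,0.7],[0,0,-0.32,0,0,0,0.7],[0,0,-0.45,0,0,0,0.7],[0,0,-0.45,0,0,0,0.7]]])

```text
time_s: 3.43
tool_pos: [0.4238, -0.3069, 0.1669]
tool_rot: [179.5, 0.5, 92.9]
force: [1.3, -1.0, 0.2]
grip_width: 0.0601
grasp_force: 0.0
```

Run:
```python
from h import *
st()
for n in('top','scene'):
    d=cap(n);P=pts(d); S=np.load(n+'0.npz')['P']
    for Q,l in((S,'before'),(P,'now')):
        m=(abs(Q[...,0]-.42)<.07)&(abs(Q[...,1]+.304)<.055)&(Q[...,2]>.05)&(Q[...,2]<.068)
        q=Q[m]; v,u=np.where(m); print(n,l,len(q),np.round(q.mean(0),4) if len(q) else '',q.min(0),q.max(0),u.mean(),v.mean())
    if n=='scene': cv2.imwrite('pics/c.png',cv2.resize(d['frame'][170:290,80:240,::-1],(800,600),interpolation=2))
```

```text
3.43 [ 0.4238 -0.3069  0.1669] [179.53   0.47  92.93] F [ 1.3 -1.   0.2] w 0.0601 g 0.0
top before 73 [ 0.4194 -0.3045  0.0585] [ 0.40596529 -0.31881317  0.05021147] [ 0.43482162 -0.29058922  0.06723151] 351.7945205479452 243.9041095890411
top now 69 [ 0.4196 -0.3056  0.0584] [ 0.4064437  -0.31857149  0.05181152] [ 0.4343685  -0.2916964   0.06550097] 352.1449275362319 243.85507246376812
scene before 97 [ 0.4279 -0.3043  0.0596] [ 0.41088552 -0.31833014  0.05098726] [ 0.44070945 -0.28914898  0.06598839] 141.05154639175257 230.98969072164948
scene now 100 [ 0.428  -0.3045  0.059 ] [ 0.41078936 -0.31867049  0.05090379] [ 0.44175221 -0.28841968  0.06381717] 141.04 231.18
```

View pics/c.png

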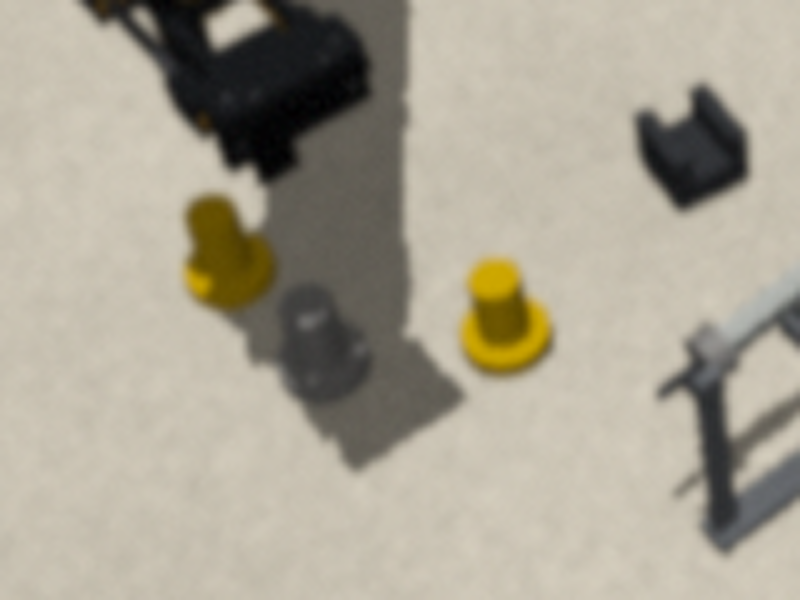

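Run:
```python
from h import *
o=get_obs();print(np.round(o['qpos'],2))
for n in('top','scene'):
    d=cap(n);P=pts(d);R=rot(d['rotation'])
    def pr(p):
        c=R.T@(np.array(p)-d['origin']); return np.round([c[0]/c[2]*d['fx']+d['cx'],c[1]/c[2]*d['fy']+d['cy']],1)
    t=np.array(o['tool_pos']); print(n,'tcp',pr(t),'hubtop',pr([.42,-.304,.06]))
    S=np.load(n+'0.npz')['P']
    m=(P[...,2]>.12)&(P[...,2]<.6)&(np.hypot(P[...,0]-t[0],P[...,1]-t[1])<.2)&(S[...,2]<.07)
    for z in np.arange(.12,.4,.02):
        q=P[m&(P[...,2]>z)&(P[...,2]<=z+.02)]
        if len(q)>3: print(round(z,2),len(q),np.round(q.min(0),3),np.round(q.max(0),3))
    if n=='scene': im=d['frame'][100:290,60:313,::-1]; cv2.imwrite('pics/d.png',cv2.resize(im,(799,600),interpolation=2))
```

```text
[ 56.36   4.5  -24.43 102.98   2.01  72.79  34.32]
top tcp [359.3 239.9] hubtop [351.7 243.7]
0.22 4 [ 0.45  -0.296  0.223] [ 0.455 -0.294  0.232]
0.26 48 [ 0.356 -0.296  0.262] [ 0.497 -0.266  0.28 ]
0.28 271 [ 0.352 -0.324  0.28 ] [ 0.508 -0.265  0.3  ]
0.3 363 [ 0.391 -0.339  0.3  ] [ 0.513 -0.265  0.317]
0.34 9 [ 0.372 -0.272  0.352] [ 0.416 -0.27   0.36 ]
0.36 79 [ 0.377 -0.282  0.36 ] [ 0.444 -0.268  0.38 ]
0.38 18 [ 0.403 -0.28   0.392] [ 0.444 -0.268  0.4  ]
0.4 40 [ 0.406 -0.292  0.401] [ 0.451 -0.269  0.42 ]
scene tcp [131.6 205.3] hubtop [139.8 229. ]
0.18 9 [ 0.457 -0.314  0.196] [ 0.46  -0.295  0.2  ]
0.2 35 [ 0.457 -0.315  0.201] [ 0.462 -0.293  0.213]
0.22 22 [ 0.377 -0.318  0.222] [ 0.391 -0.298  0.24 ]
0.24 9 [ 0.374 -0.318  0.241] [ 0.391 -0.297  0.247]
0.26 205 [ 0.337 -0.347  0.265] [ 0.51  -0.264  0.28 ]
0.28 446 [ 0.33  -0.347  0.28 ] [ 0.517 -0.264  0.3  ]
0.3 836 [ 0.326 -0.347  0.3  ] [ 0.518 -0.265  0.32 ]
0.32 161 [ 0.408 -0.329  0.32 ] [ 0.44  -0.279  0.34 ]
0.34 90 [ 0.381 -0.344  0.34 ] [ 0.441 -0.268  0.36 ]
0.36 313 [ 0.371 -0.345  0.361] [ 0.46  -0.268  0.38 ]
0.38 170 [ 0.416 -0.343  0.38 ] [ 0.46 -0.27  0.4 ]
0.4 288 [ 0.405 -0.343  0.4  ] [ 0.46  -0.267  0.42 ]
```

View pics/d.png

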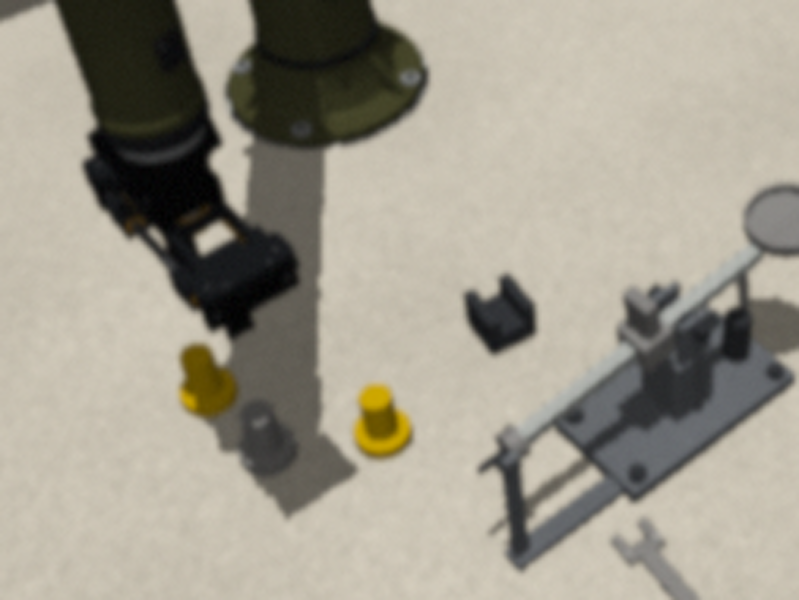

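Run:
```python
from h import *
st(); t=get_obs()['tool_pos']
d=cap('scene');P=pts(d);R=rot(d['rotation'])
def pr(p):
    c=R.T@(np.array(p)-d['origin']); return np.round([c[0]/c[2]*d['fx']+d['cx'],c[1]/c[2]*d['fy']+d['cy']],1)
for z in(.16,.175,.19,.2): print(z,pr([t[0]+.04,t[1],z]))
for v in range(190,212,2): print(v,[(u,int(d['frame'][v,u].max()),round(float(P[v,u,2]),3)) for u in range(124,146,3)])
```

```text
3.63 [ 0.4193 -0.3039  0.1582] [-1.7988e+02 -8.0000e-02  9.2930e+01] F [-0.3 -0.6 -0. ] w 0.061 g 0.0
0.16 [139.2 214.5]
0.175 [137.9 210.6]
0.19 [136.7 206.7]
0.2 [135.8 204.1]
190 [(124, 33, 0.308), (127, 36, 0.307), (130, 34, 0.307), (133, 28, 0.305), (136, 15, 0.303), (139, 11, 0.297), (142, 9, 0.291), (145, 5, 0.28)]
192 [(124, 28, 0.308), (127, 30, 0.307), (130, 24, 0.304), (133, 14, 0.302), (136, 13, 0.293), (139, 4, 0.29), (142, 5, 0.277), (145, 5, 0.272)]
194 [(124, 25, 0.307), (127, 20, 0.307), (130, 13, 0.299), (133, 9, 0.294), (136, 8, 0.289), (139, 6, 0.278), (142, 5, 0.271), (145, 29, 0.269)]
196 [(124, 17, 0.299), (127, 16, 0.298), (130, 8, 0.289), (133, 8, 0.281), (136, 4, 0.276), (139, 10, 0.271), (142, 39, 0.265), (145, 77, -0.002)]
198 [(124, 48, 0.288), (127, 7, 0.291), (130, 8, 0.28), (133, 9, 0.275), (136, 6, 0.268), (139, 31, 0.266), (142, 87, 0.004), (145, 96, 0.002)]
200 [(124, 111, 0.278), (127, 11, 0.28), (130, 12, 0.275), (133, 8, 0.271), (136, 5, 0.212), (139, 40, 0.207), (142, 97, -0.002), (145, 97, 0.001)]
202 [(124, 155, -0.001), (127, 14, 0.272), (130, 20, 0.269), (133, 4, 0.212), (136, 7, 0.207), (139, 27, 0.199), (142, 96, 0.001), (145, 94, -0.002)]
204 [(124, 188, -0.001), (127, 81, 0.267), (130, 122, 0.004), (133, 18, 0.204), (136, 17, 0.2), (139, 63, 0.002), (142, 98, 0.002), (145, 97, 0.001)]
206 [(124, 201, 0.0), (127, 183, 0.005), (130, 190, 0.001), (133, 48, 0.196), (136, 63, -0.001), (139, 94, 0.004), (142, 97, -0.0), (145, 96, 0.004)]
208 [(124, 174, 0.064), (127, 202, -0.001), (130, 196, -0.0), (133, 109, 0.001), (136, 95, -0.001), (139, 96, -0.001), (142, 99, 0.003), (145, 99, 0.002)]
210 [(124, 113, 0.061), (127, 181, 0.002), (130, 199, 0.002), (133, 131, -0.001), (136, 97, 0.004), (139, 97, 0.002), (142, 99, -0.002), (145, 98, 0.0)]
```

The fingertips are visibly at z ≈ 0.197 and the body bottom at 0.265, while the reported TCP z is 0.158. The reported height is therefore about 37 mm too low, which explains the miss above the hub. The xy values agree. I'll go down to a reported z of about -0.008.

Emit:
servo_tool(series=[[[0,0,0.12,0,0,0,0.7],[0,0,0.24,0,0,0,0.7],[0,0,0.34,0,0,0,0.7],[0,0,0.44,0,0,0,0.7],[0,0,0.51,0,0,0,0.7],[0,0,0.555,0,0,0,0.7],[0,0,0.555,0,0,0,0.7],[0,0,0.555,0,0,0,0.2],[0,0,0.555,0,0,0,0.2],[0,0,0.555,0,0,0,0.2],[0,0,0.555,0,0,0,0.2],[0,0,0.555,0,0,0,0.2]]], grip_force=15)

```text
time_s: 4.68
tool_pos: [0.4213, -0.305, -0.0059]
tool_rot: [179.9, 0.1, 92.9]
force: [3.7, -0.8, 1.6]
grip_width: 0.0351
grasp_force: 1.6
```

Emit:
servo_tool(series=[[[0,0,0,0,0,0,0.2],[0,0,0,0,0,0,0.2],[0,0,0,0,0,0,0.2]]], grip_force=15)

```text
time_s: 4.93
tool_pos: [0.422, -0.3051, -0.0058]
tool_rot: [179.8, 0.1, 93.0]
force: [2.6, 0.3, 3.5]
grip_width: 0.0295
grasp_force: 15.0
```

```bash
cat >> h.py <<'E'
def bodyz():
    "true lowest body z near the tool, from both views -> true tip z"
    t=get_obs()['tool_pos']; P=pts(cap('scene'))
    m=(np.hypot(P[...,0]-t[0],P[...,1]-t[1])<.12)&(P[...,2]>t[2]+.085)&(P[...,2]<t[2]+.2)
    z=np.sort(P[...,2][m]); return z[int(.02*len(z))], np.round([P[m].min(0),P[m].max(0)],3)
E
python3 - <<'E'
from h import *
st(); print(bodyz())
E
```

```text
4.93 [ 0.422  -0.3051 -0.0058] [1.7983e+02 1.1000e-01 9.2950e+01] F [2.6 0.3 3.5] w 0.0295 g 15.0
(np.float64(0.10450125780958697), array([[ 0.33 , -0.347,  0.08 ],
       [ 0.521, -0.264,  0.194]]))
```

Emit:
servo_tool(series=[[[0,0,-0.05,0,0,0,0.2],[0,0,-0.15,0,0,0,0.2],[0,0,-0.27,0,0,0,0.2],[0,0,-0.4,0,0,0,0.2],[0,0,-0.53,0,0,0,0.2],[0.05,0.03,-0.66,0,0,0,0.2],[0.15,0.09,-0.77,0,0,0,0.2],[0.27,0.17,-0.83,0,0,0,0.2],[0.4,0.25,-0.85,0,0,0,0.2],[0.53,0.35,-0.85,0,0,0,0.2],[0.66,0.44,-0.85,0,0,0,0.2],[0.76,0.52,-0.85,0,0,0,0.2]]], grip_force=20)

```text
time_s: 5.98
tool_pos: [0.5488, -0.0888, 0.2469]
tool_rot: [-179.8, 0.0, 92.9]
force: [1.2, -1.2, -2.9]
grip_width: 0.0292
grasp_force: 20.0
```

Emit:
servo_tool(series=[[[0.12,0.02,0,0,0,0,0.2],[0.25,0.06,0,0,0,0,0.2],[0.38,0.08,0,0,0,0,0.2],[0.5,0.1,0,0,0,0,0.2],[0.6,0.1,0,0,0,0,0.2],[0.66,0.1,0,0,0,0,0.2],[0.68,0.1,0,0,0,0,0.2],[0.68,0.1,0,0,0,0,0.2],[0.68,0.1,0,0,0,0,0.2]]])

```text
time_s: 6.73
tool_pos: [0.5689, 0.1131, 0.2468]
tool_rot: [-179.9, 0.1, 92.9]
force: [0.3, -0.6, -3.1]
grip_width: 0.0294
grasp_force: 20.0
```

Run:
```python
from h import *
st(); print(to([.597,.137,.195],[180,0,93]))
P=pts(cap('scene')); t=get_obs()['tool_pos']
m=(np.hypot(P[...,0]-t[0],P[...,1]-t[1])<.045)&(P[...,2]>.2)
v,u=np.where(m); q=P[m]; z=q[:,2]
l=q[(z<np.percentile(z,2)+.012)]; print('low',z.min(),len(l),l.min(0),l.max(0))
for z0 in np.arange(.2,.36,.02):
    s=q[(z>z0)&(z<=z0+.02)]
    if len(s): print(round(z0,2),len(s),np.round(s.min(0),3),np.round(s.max(0),3))
```

```text
6.73 [0.5689 0.1131 0.2468] [-1.7987e+02  1.2000e-01  9.2870e+01] F [ 0.3 -0.6 -3.1] w 0.0294 g 20.0
[ 0.0754  0.098   0.1722 -0.0007  0.0007 -0.0007]
low 0.25363648839953834 197 [0.54281229 0.08696753 0.25363649] [0.59593355 0.13576077 0.27799063]
0.24 32 [0.562 0.087 0.254] [0.595 0.133 0.26 ]
0.26 168 [0.543 0.087 0.26 ] [0.596 0.136 0.279]
0.28 106 [0.544 0.098 0.28 ] [0.595 0.125 0.3  ]
0.3 140 [0.545 0.097 0.3  ] [0.597 0.127 0.32 ]
0.32 69 [0.537 0.098 0.32 ] [0.599 0.121 0.339]
0.34 27 [0.544 0.076 0.34 ] [0.596 0.122 0.359]
```

Emit:
servo_tool(series=[[[0.03,0.04,0.01,0,0,0,0.2],[0.06,0.08,0.05,0,0,0,0.2],[0.077,0.096,0.11,0,0,0,0.2],[0.079,0.096,0.17,0,0,0,0.2],[0.079,0.096,0.22,0,0,0,0.2],[0.079,0.096,0.25,0,0,0,0.2],[0.079,0.096,0.27,0,0,0,0.2],[0.079,0.096,0.27,0,0,0,0.2],[0.079,0.096,0.27,0,0,0,0.2]]])

```text
time_s: 7.53
tool_pos: [0.5973, 0.1394, 0.1673]
tool_rot: [180.0, 0.0, 92.9]
force: [-0.0, 0.1, -2.7]
grip_width: 0.0294
grasp_force: 20.0
```

```bash
cat >> h.py <<'E'
def view(name):
    d=cap('scene'); cv2.imwrite('pics/'+name,cv2.resize(d['frame'][120:290,180:406,::-1],(798,600),interpolation=2))
def beam():
    "beam slope from the bar's top edge points (top and scene), yaw 3.1 deg about pivot (.604,.008)"
    y=np.array([-.0538,.9985]);x=np.array([.9985,.0538]);out=[]
    for n in('top','scene'):
        P=pts(cap(n)); r=P[...,:2]-[.604,.008]; a=r@y;b=r@x
        m=(abs(b)<.009)&(a<.09)&(a>-.185)&(P[...,2]>.10)&(P[...,2]<.155)
        A=a[m];Z=P[...,2][m]
        for _ in range(5):
            c=np.polyfit(A,Z,1); e=abs(Z-np.polyval(c,A)); k=e<max(.004,1.5*np.median(e)); A,Z=A[k],Z[k]
        out.append((n,len(A),round(-np.arctan(c[0]),4),round(c[1],4)))
    return out
E
python3 - <<'E'
from h import *
st(); print(to([.597,.1425,.1197],[180,0,93])); print(beam()); view('e.png')
E
```

```text
7.53 [0.5973 0.1394 0.1673] [1.7998e+02 2.0000e-02 9.2860e+01] F [-0.   0.1 -2.7] w 0.0294 g 20.0
[ 1.060e-02 -5.000e-04  1.585e-01  1.000e-04  1.000e-04 -8.000e-04]
[('top', 212, np.float64(-0.1175), np.float64(0.1351)), ('scene', 247, np.float64(-0.1146), np.float64(0.1371))]
```

View pics/e.png

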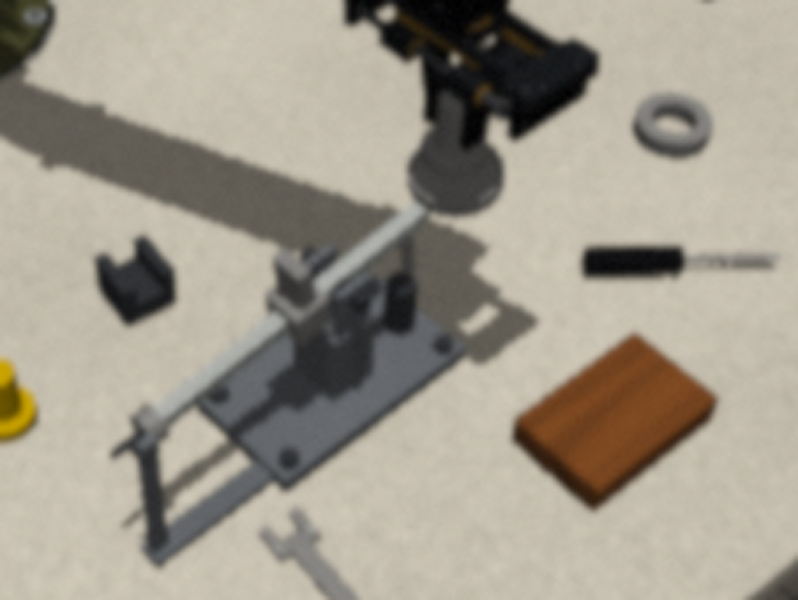

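The hub hangs centred over the pan (crop (455,185)), and the beam reads -0.117, which matches the stop. Now I'll lower slowly.

Emit:
servo_tool(series=[[[0,0,0.02,0,0,0,0.2],[0,0,0.035,0,0,0,0.2],[0,0,0.045,0,0,0,0.2],[0,0,0.053,0,0,0,0.2],[0,0,0.06,0,0,0,0.2],[0,0,0.067,0,0,0,0.2],[0,0,0.074,0,0,0,0.2],[0,0,0.08,0,0,0,0.2],[0,0,0.086,0,0,0,0.2],[0,0,0.091,0,0,0,0.2],[0,0,0.096,0,0,0,0.2],[0,0,0.1,0,0,0,0.2]]])

```text
time_s: 8.68
tool_pos: [0.5969, 0.1404, 0.1367]
tool_rot: [180.0, -0.0, 92.9]
force: [0.1, 0.7, -2.3]
grip_width: 0.0293
grasp_force: 20.0
```

Run:
```python
from h import *
st(); print(beam())
```

```text
8.68 [0.5969 0.1404 0.1367] [179.99  -0.    92.94] F [ 0.1  0.7 -2.3] w 0.0293 g 20.0
[('top', 233, np.float64(-0.0225), np.float64(0.1356)), ('scene', 244, np.float64(-0.0164), np.float64(0.1374))]
```

Emit:
servo_tool(series=[[[0,0,0.005,0,0,0,0.2],[0.001,0,0.01,0,-0.003,0,0.2],[0.002,0,0.015,0,-0.006,0,0.2],[0.003,0,0.02,0,-0.01,0,0.2],[0.004,0,0.025,0,-0.014,0,0.2],[0.005,0,0.03,0,-0.018,0,0.2],[0.006,0,0.035,0,-0.022,0,0.2],[0.007,0,0.04,0,-0.025,0,0.2],[0.008,0,0.045,0,-0.028,0,0.2],[0.008,0,0.049,0,-0.031,0,0.2],[0.008,0,0.052,0,-0.032,0,0.2],[0.008,0,0.052,0,-0.032,0,0.2]]])

```text
time_s: 9.78
tool_pos: [0.5965, 0.1431, 0.1209]
tool_rot: [-180.0, 5.8, 93.0]
force: [0.4, 0.3, -2.6]
grip_width: 0.0295
grasp_force: 20.0
```

Run:
```python
from h import *
st(); print(beam())
```

```text
9.78 [0.5965 0.1431 0.1209] [-179.97    5.76   92.98] F [ 0.4  0.3 -2.6] w 0.0295 g 20.0
[('top', 295, np.float64(0.0929), np.float64(0.135)), ('scene', 238, np.float64(0.0865), np.float64(0.1383))]
```

Emit:
servo_tool(series=[[[0,0,0.004,0,-0.002,0,0.2],[0,0,0.007,0,-0.004,0,0.2],[0,0,0.007,0,-0.004,0,0.34],[0,0,0.007,0,-0.004,0,0.36],[0,0,0.007,0,-0.004,0,0.4],[0,0,0.007,0,-0.004,0,0.46],[0,0,0.007,0,-0.004,0,0.52],[0,0,0.007,0,-0.004,0,0.55],[0,0,0.007,0,-0.004,0,0.55],[0,0,0.007,0,-0.004,0,0.55]]], grip_force=10)

```text
time_s: 10.72
tool_pos: [0.5968, 0.1424, 0.1192]
tool_rot: [180.0, 6.5, 92.9]
force: [0.1, -1.1, -0.3]
grip_width: 0.0472
grasp_force: 0.0
```

Emit:
servo_tool(series=[[[0,0,-0.02,0,0,0,0.55],[0,0,-0.06,0,0,0,0.55],[0,0,-0.12,0,0,0,0.55],[0,0,-0.2,0,0,0,0.55],[0,0,-0.3,0,0,0,0.55],[0,0,-0.4,0,0,0,0.55],[0,0,-0.4,0,0,0,0.55]]])

```text
time_s: 11.3
tool_pos: [0.5987, 0.159, 0.2464]
tool_rot: [179.4, 6.3, 92.9]
force: [-0.2, 0.5, 0.2]
grip_width: 0.0477
grasp_force: 0.0
```

Run:
```python
from h import *
st(); print(beam())
y=np.array([-.0538,.9985])
for n in('top','scene'):
    P=pts(cap(n)); q=P[(abs(P[...,0]-.597)<.04)&(abs(P[...,1]-.14)<.045)&(P[...,2]>.17)&(P[...,2]<.195)]
    print('hubtop',n,len(q),np.round([q.mean(0),q.min(0),q.max(0)],4) if len(q) else '')
    f=P[(abs(P[...,0]-.606)<.03)&(P[...,1]<-.005)&(P[...,1]>-.06)&(P[...,2]>.172)&(P[...,2]<.22)]
    print('fin',n,len(f),np.round([f.mean(0),np.median(f,0),f.min(0),f.max(0)],4))
o=get_obs()['tool_pos']; print(o)
```

```text
11.3 [0.5987 0.159  0.2464] [179.37   6.29  92.95] F [-0.2  0.5  0.2] w 0.0477 g 0.0
[('top', 251, np.float64(0.1201), np.float64(0.1348)), ('scene', 189, np.float64(0.121), np.float64(0.1381))]
hubtop top 0 
fin top 53 [[ 0.606  -0.0194  0.1858]
 [ 0.6052 -0.0203  0.1865]
 [ 0.5928 -0.0271  0.172 ]
 [ 0.6217 -0.0112  0.1929]]
hubtop scene 96 [[0.5991 0.1474 0.1798]
 [0.581  0.135  0.1702]
 [0.6128 0.1682 0.186 ]]
fin scene 100 [[ 0.6145 -0.0202  0.1848]
 [ 0.6149 -0.0218  0.1872]
 [ 0.5976 -0.0281  0.1723]
 [ 0.6277 -0.0104  0.1927]]
[0.59583432 0.15579551 0.23819731]
```

The hub stands in the pan, released, with the beam at +0.12. The fin top is at about (0.6065, -0.019, 0.19). Next I'll move over the fin with the closing axis along the beam.

Run:
```python
from h import *
st(); print(to([.606,-.020,.235],[180,0,3]))
```

```text
11.5 [0.5958 0.1558 0.2382] [-179.97    6.51   92.94] F [ 0.6  0.3 -1. ] w 0.0477 g 0.0
[-0.582   0.0038  0.0771  0.0283  0.0285  0.4991]
```

Emit:
servo_tool(series=[[[-0.06,0,-0.03,0,0,0.04,0.55],[-0.12,0,0,0.004,0.004,0.08,0.55],[-0.18,0,0.02,0.007,0.007,0.12,0.5],[-0.24,0,0.03,0.009,0.009,0.16,0.4],[-0.3,0.001,0.04,0.011,0.011,0.2,0.3],[-0.36,0.001,0.05,0.013,0.013,0.24,0.3],[-0.42,0.002,0.06,0.016,0.016,0.28,0.3],[-0.48,0.003,0.065,0.018,0.018,0.32,0.3],[-0.53,0.003,0.07,0.021,0.021,0.36,0.3],[-0.56,0.004,0.075,0.023,0.023,0.4,0.3],[-0.58,0.004,0.077,0.025,0.025,0.44,0.3],[-0.582,0.004,0.077,0.027,0.027,0.475,0.3]]])

```text
time_s: 12.5
tool_pos: [0.6055, -0.0226, 0.2334]
tool_rot: [179.8, 0.4, 6.8]
force: [-0.1, -0.2, -0.1]
grip_width: 0.0261
grasp_force: 0.0
```

Emit:
servo_tool(series=[[[0,0,0,0.001,0.001,0.025,0.3],[0,0,0,0.001,0.001,0.025,0.3],[0,0,0,0.001,0.001,0.025,0.3],[0,0,0,0.001,0.001,0.025,0.3]]])

```text
time_s: 12.83
tool_pos: [0.6059, -0.0196, 0.2344]
tool_rot: [180.0, 0.1, 3.0]
force: [-0.4, 0.5, 0.7]
grip_width: 0.0262
grasp_force: 0.0
```

Run:
```python
from h import *
st(); print(to([.606,-.020,.133],[180,0,3])); print(bodyz())
P=pts(cap('scene')); t=get_obs()['tool_pos']
q=P[(abs(P[...,0]-t[0])<.02)&(abs(P[...,1]-t[1])<.05)&(P[...,2]>.2)&(P[...,2]<.33)]
for z0 in np.arange(.2,.33,.02):
    s=q[(q[:,2]>z0)&(q[:,2]<=z0+.02)]
    if len(s): print(round(z0,2),len(s),np.round(s.min(0),3),np.round(s.max(0),3))
```

```text
12.83 [ 0.6059 -0.0196  0.2344] [1.7996e+02 1.5000e-01 2.9800e+00] F [-0.4  0.5  0.7] w 0.0262 g 0.0
[ 1.000e-03  1.200e-03  3.381e-01  2.000e-04  8.000e-04 -1.000e-04]
(np.float64(0.34276036954349887), array([[ 0.573, -0.118,  0.32 ],
       [ 0.65 ,  0.075,  0.434]]))
0.26 44 [ 0.596 -0.044  0.27 ] [0.621 0.002 0.28 ]
0.28 93 [ 0.596 -0.044  0.28 ] [0.619 0.003 0.3  ]
0.3 64 [ 0.602 -0.047  0.3  ] [0.62  0.006 0.319]
0.32 19 [ 0.596 -0.048  0.32 ] [0.62  0.009 0.33 ]
```

Emit:
servo_tool(series=[[[0,0,0.08,0,0,0,0.3],[0,0,0.16,0,0,0,0.3],[0,0,0.23,0,0,0,0.3],[0,0,0.27,0,0,0,0.3],[0,0,0.3,0,0,0,0.3],[0,0,0.325,0,0,0,0.3],[0,0,0.338,0,0,0,0.3],[0,0,0.338,0,0,0,0.3]]])

```text
time_s: 13.6
tool_pos: [0.6062, -0.0198, 0.1335]
tool_rot: [180.0, 0.1, 2.9]
force: [-0.6, -0.7, 0.1]
grip_width: 0.0261
grasp_force: 0.0
```

Run:
```python
from h import *
st(); print(beam()); view('f.png')
```

```text
13.6 [ 0.6062 -0.0198  0.1335] [1.7995e+02 8.0000e-02 2.8500e+00] F [-0.6 -0.7  0.1] w 0.0261 g 0.0
[('top', 49, np.float64(0.1082), np.float64(0.1338)), ('scene', 198, np.float64(0.1202), np.float64(0.1378))]
```

View pics/f.png

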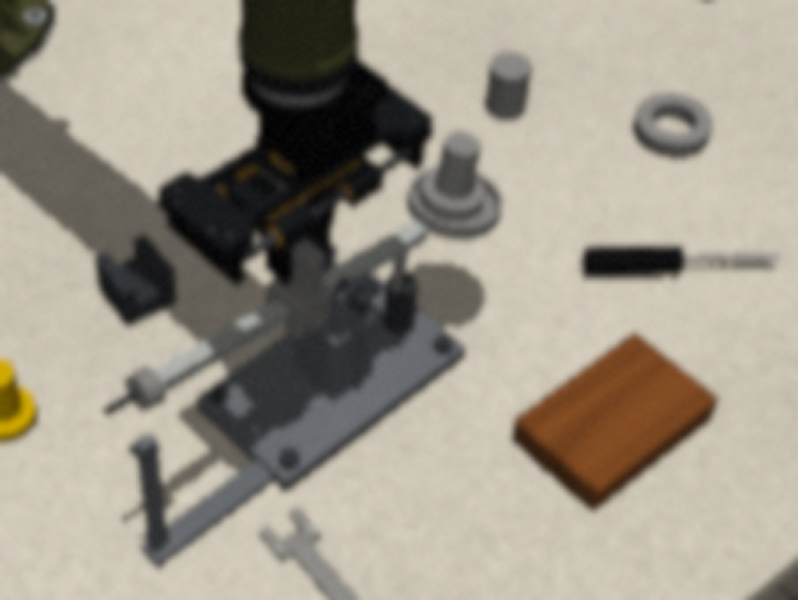

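The fingers straddle the fin (crop (300,270)), and the hub stands in the pan at (458,185). The poise gets pushed outwards along tool +y.

Emit:
servo_tool(series=[[[0,0.012,0,0,0,0,0.3],[0,0.025,0,0,0,0,0.3],[0,0.04,0,0,0,0,0.3],[0,0.055,0,0,0,0,0.3],[0,0.07,0,0,0,0,0.3],[0,0.085,0,0,0,0,0.3],[0,0.1,0,0,0,0,0.3],[0,0.115,0,0,0,0,0.3],[0,0.13,0,0,0,0,0.3],[0,0.142,0,0,0,0,0.3],[0,0.15,0,0,0,0,0.3],[0,0.15,0,0,0,0,0.3]]])

```text
time_s: 14.75
tool_pos: [0.6081, -0.0661, 0.1335]
tool_rot: [179.9, 0.1, 2.8]
force: [0.9, 1.6, -0.1]
grip_width: 0.026
grasp_force: 0.4
```

Emit:
servo_tool(series=[[[0,-0.01,0,0,0,0,0.3],[0,-0.016,0,0,0,0,0.3],[0,-0.016,0,0,0,0,0.3],[0,-0.016,0,0,0,0,0.3],[0,-0.016,0,0,0,0,0.3],[0,-0.016,0,0,0,0,0.3],[0,-0.016,0,0,0,0,0.3],[0,-0.016,0,0,0,0,0.3]]])

```text
time_s: 15.42
tool_pos: [0.6081, -0.0602, 0.1338]
tool_rot: [179.9, 0.1, 2.8]
force: [-0.8, -0.1, 0.3]
grip_width: 0.0262
grasp_force: 0.0
```

```bash
cat >> h.py <<'E'
def fin():
    r=[]
    for n in('scene','top'):
        P=pts(cap(n)); f=P[(abs(P[...,0]-.612)<.022)&(P[...,1]<.0)&(P[...,1]>-.16)&(P[...,2]>.165)&(P[...,2]<.21)]
        r.append((n,len(f),np.round([np.median(f,0),f.min(0),f.max(0)],3).tolist() if len(f) else ''))
    return r
E
python3 - <<'E'
from h import *
st(); print(beam()); print(fin())
E
```

```text
15.42 [ 0.6081 -0.0602  0.1338] [1.7994e+02 7.0000e-02 2.8300e+00] F [-0.8 -0.1  0.3] w 0.0262 g 0.0
[('top', 76, np.float64(0.1163), np.float64(0.1346)), ('scene', 200, np.float64(0.1117), np.float64(0.1376))]
[('scene', 213, [[0.618, -0.062, 0.187], [0.601, -0.16, 0.165], [0.631, -0.037, 0.209]]), ('top', 0, '')]
```

Emit:
servo_tool(series=[[[0,0.01,0,0,0,0,0.3],[0,0.022,0,0,0,0,0.3],[0,0.034,0,0,0,0,0.3],[0,0.046,0,0,0,0,0.3],[0,0.057,0,0,0,0,0.3],[0,0.067,0,0,0,0,0.3],[0,0.067,0,0,0,0,0.3],[0,0.055,0,0,0,0,0.3],[0,0.05,0,0,0,0,0.3],[0,0.05,0,0,0,0,0.3],[0,0.05,0,0,0,0,0.3],[0,0.05,0,0,0,0,0.3]]])

```text
time_s: 16.62
tool_pos: [0.609, -0.0753, 0.134]
tool_rot: [179.9, 0.0, 2.8]
force: [0.2, 0.6, 0.5]
grip_width: 0.0263
grasp_force: 0.0
```

Run:
```python
from h import *
st(); print(beam())
```

```text
16.62 [ 0.609  -0.0753  0.134 ] [1.7992e+02 5.0000e-02 2.8400e+00] F [0.2 0.6 0.5] w 0.0263 g 0.0
[('top', 110, np.float64(0.0527), np.float64(0.1341)), ('scene', 238, np.float64(0.0562), np.float64(0.1377))]
```

Emit:
servo_tool(series=[[[0,0,0,0,0,0,0.36],[0,0,0,0,0,0,0.36],[0,0,0,0,0,0,0.36],[0,0,0,0,0,0,0.36],[0,0,0,0,0,0,0.36],[0,0,0,0,0,0,0.36],[0,0,0,0,0,0,0.36],[0,0,0,0,0,0,0.36],[0,0,0,0,0,0,0.36],[0,0,0,0,0,0,0.36],[0,0,0,0,0,0,0.36],[0,0,0,0,0,0,0.36]]])

```text
time_s: 17.72
tool_pos: [0.6089, -0.075, 0.1338]
tool_rot: [179.9, 0.1, 2.8]
force: [0.3, -0.5, -1.2]
grip_width: 0.031
grasp_force: 0.0
```

Run:
```python
from h import *
st(); print(beam()); print(fin())
```

```text
17.72 [ 0.6089 -0.075   0.1338] [1.7995e+02 7.0000e-02 2.8400e+00] F [ 0.3 -0.5 -1.2] w 0.031 g 0.0
[('top', 95, np.float64(0.0722), np.float64(0.1351)), ('scene', 235, np.float64(0.0568), np.float64(0.1373))]
[('scene', 229, [[0.618, -0.08, 0.187], [0.598, -0.103, 0.165], [0.632, -0.047, 0.21]]), ('top', 0, '')]
```

Emit:
servo_tool(series=[[[0,0.008,0,0,0,0,0.3],[0,0.016,0,0,0,0,0.3],[0,0.024,0,0,0,0,0.3],[0,0.032,0,0,0,0,0.3],[0,0.04,0,0,0,0,0.3],[0,0.046,0,0,0,0,0.3],[0,0.046,0,0,0,0,0.3],[0,0.036,0,0,0,0,0.3],[0,0.03,0,0,0,0,0.36],[0,0.03,0,0,0,0,0.36],[0,0.03,0,0,0,0,0.36],[0,0.03,0,0,0,0,0.36]]])

```text
time_s: 18.92
tool_pos: [0.6095, -0.0843, 0.134]
tool_rot: [179.9, 0.1, 2.8]
force: [-0.0, -0.7, -0.5]
grip_width: 0.0309
grasp_force: 0.0
```

Emit:
servo_tool(series=[[[0,0,0,0,0,0,0.36],[0,0,0,0,0,0,0.36],[0,0,0,0,0,0,0.36],[0,0,0,0,0,0,0.36],[0,0,0,0,0,0,0.36],[0,0,0,0,0,0,0.36],[0,0,0,0,0,0,0.36],[0,0,0,0,0,0,0.36],[0,0,0,0,0,0,0.36],[0,0,0,0,0,0,0.36],[0,0,0,0,0,0,0.36],[0,0,0,0,0,0,0.36]]])

```text
time_s: 19.92
tool_pos: [0.6094, -0.084, 0.1338]
tool_rot: [179.9, 0.1, 2.8]
force: [0.2, -0.6, 0.0]
grip_width: 0.0312
grasp_force: 0.0
```

Run:
```python
from h import *
st(); print(beam(),beam()[1]); print(fin()[0])
```

```text
19.92 [ 0.6094 -0.084   0.1338] [1.7995e+02 7.0000e-02 2.8400e+00] F [ 0.2 -0.6  0. ] w 0.0312 g 0.0
[('top', 116, np.float64(0.0376), np.float64(0.1343)), ('scene', 238, np.float64(0.0215), np.float64(0.1372))] ('scene', 242, np.float64(0.0242), np.float64(0.1372))
('scene', 225, [[0.618, -0.086, 0.186], [0.6, -0.112, 0.165], [0.632, -0.058, 0.21]])
```

Emit:
servo_tool(series=[[[0,0.008,0,0,0,0,0.3],[0,0.016,0,0,0,0,0.3],[0,0.022,0,0,0,0,0.3],[0,0.027,0,0,0,0,0.3],[0,0.031,0,0,0,0,0.3],[0,0.031,0,0,0,0,0.3],[0,0.024,0,0,0,0,0.3],[0,0.016,0,0,0,0,0.36],[0,0.016,0,0,0,0,0.36],[0,0.016,0,0,0,0,0.36],[0,0.016,0,0,0,0,0.36],[0,0.016,0,0,0,0,0.36]]])

```text
time_s: 21.22
tool_pos: [0.6097, -0.0891, 0.1339]
tool_rot: [179.9, 0.1, 2.8]
force: [0.7, -0.3, -0.2]
grip_width: 0.0312
grasp_force: 0.0
```

Emit:
servo_tool(series=[[[0,0,0,0,0,0,0.36],[0,0,0,0,0,0,0.36],[0,0,0,0,0,0,0.36],[0,0,0,0,0,0,0.36],[0,0,0,0,0,0,0.36],[0,0,0,0,0,0,0.36],[0,0,0,0,0,0,0.36],[0,0,0,0,0,0,0.36],[0,0,0,0,0,0,0.36],[0,0,0,0,0,0,0.36],[0,0,0,0,0,0,0.36],[0,0,0,0,0,0,0.36]]])

```text
time_s: 22.22
tool_pos: [0.6096, -0.0888, 0.1338]
tool_rot: [179.9, 0.1, 2.8]
force: [1.0, 0.4, -0.3]
grip_width: 0.0313
grasp_force: 0.0
```

Run:
```python
from h import *
st(); print(beam(),beam()[1],beam()[1])
```

```text
22.22 [ 0.6096 -0.0888  0.1338] [1.7995e+02 7.0000e-02 2.8300e+00] F [ 1.   0.4 -0.3] w 0.0313 g 0.0
[('top', 124, np.float64(0.0071), np.float64(0.1342)), ('scene', 233, np.float64(0.0091), np.float64(0.1372))] ('scene', 232, np.float64(0.0089), np.float64(0.137)) ('scene', 235, np.float64(0.0086), np.float64(0.137))
```

Within about 0.01 of level. I'll withdraw upwards and read the free beam with both cameras.

Emit:
servo_tool(series=[[[0,0,-0.03,0,0,0,0.36],[0,0,-0.08,0,0,0,0.36],[0,0,-0.16,0,0,0,0.36],[0,0,-0.26,0,0,0,0.36],[-0.1,0,-0.38,0,0,0,0.36],[-0.2,0,-0.5,0,0,0,0.36],[-0.3,0,-0.6,0,0,0,0.36],[-0.4,0,-0.65,0,0,0,0.36],[-0.4,0,-0.65,0,0,0,0.36],[-0.4,0,-0.65,0,0,0,0.36],[-0.4,0,-0.65,0,0,0,0.36],[-0.4,0,-0.65,0,0,0,0.36]]])

```text
time_s: 23.52
tool_pos: [0.4902, -0.0943, 0.3276]
tool_rot: [-180.0, 0.2, 2.9]
force: [0.3, -0.3, -0.6]
grip_width: 0.0311
grasp_force: 0.0
```

Emit:
servo_tool(series=[[[0,0,0,0,0,0,0.36],[0,0,0,0,0,0,0.36],[0,0,0,0,0,0,0.36],[0,0,0,0,0,0,0.36],[0,0,0,0,0,0,0.36],[0,0,0,0,0,0,0.36],[0,0,0,0,0,0,0.36],[0,0,0,0,0,0,0.36],[0,0,0,0,0,0,0.36],[0,0,0,0,0,0,0.36],[0,0,0,0,0,0,0.36],[0,0,0,0,0,0,0.36]]])

```text
time_s: 24.52
tool_pos: [0.49, -0.0945, 0.329]
tool_rot: [179.9, 0.1, 2.8]
force: [0.9, 0.8, 0.7]
grip_width: 0.0313
grasp_force: 0.0
```

Run:
```python
from h import *
st(); print(beam(),beam()); view('g.png')
```

```text
24.52 [ 0.49   -0.0945  0.329 ] [1.7995e+02 7.0000e-02 2.8400e+00] F [0.9 0.8 0.7] w 0.0313 g 0.0
[('top', 192, np.float64(0.0082), np.float64(0.1342)), ('scene', 223, np.float64(0.0085), np.float64(0.1372))] [('top', 189, np.float64(-0.0027), np.float64(0.1345)), ('scene', 223, np.float64(0.0078), np.float64(0.1373))]
```

View pics/g.png

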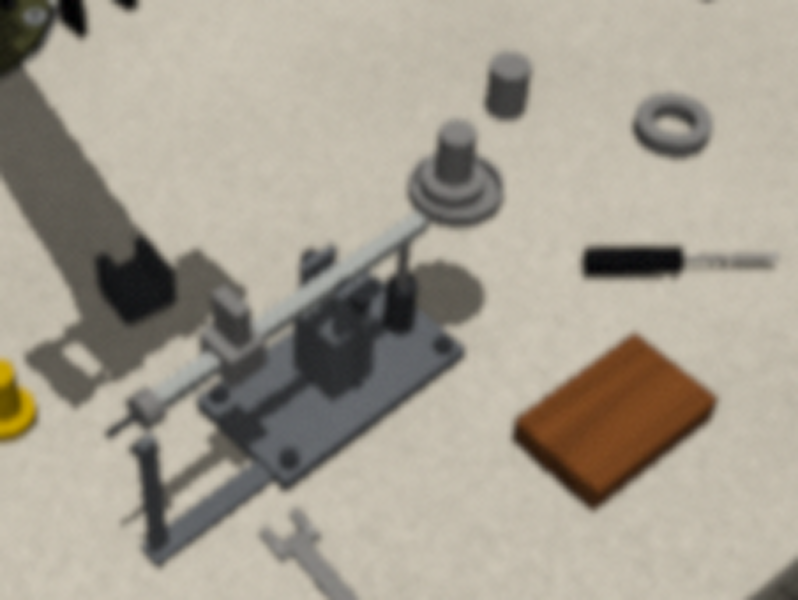

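The free beam reads about +0.004 rad from both cameras, calibrated against the two stops. The pointer tip at (113,430) lies midway between its two stop positions, and the hub stands in the pan at (456,185) with the arm clear.

```bash
python3 -c "
from h import *
print(env.sign_off())"
```

```text
the job is handed in; nothing more can be done
None
```

The job is handed in: the hub stands upright in the pan, released, and the freed beam rests about 0.004 rad from level by both cameras (limit 0.02), at about 25 s of the 72 s; sign-off returned no verdict.

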